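# Load the touch-up turntable and hold its index plunger out

## Task

The next bracket is ready for touch-up: lower the loose U-shaped bracket from the bench squarely over the holding block of the turntable, flanges down, centred and sitting fully down on the pad, while the turntable is still locked, and only then let go of it (do not drop it on). Then take the black knob of the turntable's index plunger, pull it straight out as far as it goes so that the pin is clear of its hole in the disc's rim, and finish while holding it there, so that I can turn the disc by hand. Leave the vial, the tub and the angle bracket where they are.

Things in the scene. Friction and masses are not known exactly. Their poses are not given: they have to be found in the camera images.
- bracket: Loose U bracket of 3 mm sheet, painted grey, about 0.11 kg: web 100 mm long (x), 52 mm wide (y), a flange 42 mm high down each long side, 46 mm apart inside, ends open. Starts on the bench, web up. Origin: centre of the underside, level with the flanges' lower edges; z up; web's underside 39 mm, top 42 mm above it. Same either way round.
- station: Turntable's fixed grey base, 156 mm round; origin on the bench under the disc's axis, z up. On its -y side a foot (40 mm wide, 10 mm high, out to 128 mm from the axis) carries the plunger block (36 mm wide in x, 61 mm high, 100 to 120 mm from the axis), a steel sleeve (22 mm across, to 130 mm), then the black knob.
- block_top (a point): Centre of the holding block's black top pad, 100 mm above the bench, on the axis of the aluminium disc (180 mm across, top 50 mm above the bench). White block: 100 mm long (x), 40 mm wide (y); z up; axes as the station's while the pin locks the disc. A bracket fully down has its origin 39 mm below this point, with 3 mm play each side.
- knob (a point): Centre of the plunger's black round knob, 28 mm across, 25 mm long, axis level, 42 mm above the bench, pointing out from the disc along the station's -y; 144.5 mm from the disc's axis with the pin home. Axes as the station's. Moves with the knob.
- plunger (a joint): How far the plunger is pulled out along the station's -y, m: 0 pin home, 8 mm deep in its hole in the disc's rim; 0.008 tip leaves the rim; 0.012 fully out at its stop. A spring pulls it back, 6 N at first, 13 N fully out; it does not stay out by itself. With the pin out the disc turns freely.
- angle: Bystander: loose L-shaped grey angle bracket, base 45 x 110 mm, one upright leg 40 mm high. Origin: centre of its underside.
- vial: Bystander: small standing vial with a black cap, 26 mm across, 55 mm high. Origin: centre of its underside.
- tub: Bystander: open white plastic tub, 70 x 100 x 40 mm. Origin: centre of its underside.

How it is judged (in metres and radians):
On the way, in this order (a step that is already met when the one before it is completed fails the run):
1. the bracket sits fully down and centred on the holding block, let go, with the plunger still home (z of bracket in the frame of block_top below -0.0365 m and x of bracket in the frame of block_top between -0.012 and 0.012 m and y of bracket in the frame of block_top between -0.006 and 0.006 m and angle between bracket's own z axis and vertical below 0.06 rad and contact force between bracket and the fingers below 0.1 N and value of joint plunger below 0.002 m), for 0.2 s.
2. the fingers hold the plunger's knob pulled fully out, the pin clear of its hole (value of joint plunger above 0.0105 m and contact force between plunger and the fingers above 3 N), for 0.3 s.
At the end, for the whole second after the job is handed in: The fingers still hold the plunger's knob (more than 3 N) at least 10.5 of its 12 mm out and nothing else holds it; the bracket rests untouched and still on the holding block, fully down (within 2.5 mm), within 12 mm of centre along the block and 6 mm across it, upright (all of step 2 and z of bracket in the frame of block_top below -0.0365 m and x of bracket in the frame of block_top between -0.012 and 0.012 m and y of bracket in the frame of block_top between -0.006 and 0.006 m and angle between bracket's own z axis and vertical below 0.06 rad and contact force between bracket and the arm below 0.1 N and contact force between bracket and the fingers below 0.1 N and contact force between plunger and bracket below 0.1 N and contact force between plunger and angle below 0.1 N and contact force between plunger and vial below 0.1 N and contact force between plunger and tub below 0.1 N and linear speed of bracket below 0.02 m/s); the arm keeps its last pose, push and grip.
It fails at once if a bystander is shoved more than 25 mm or knocked over (distance of any of angle, vial, tub from where it was at the start of the episode above 0.025 m or angle between any of angle, vial, tub's own z axis and vertical above 0.5 rad).
It fails at once if the bracket is dropped onto the block (falling freely, still more than 14 mm above its seat) (horizontal distance between bracket and block_top below 0.05 m and z of bracket in the frame of block_top above -0.025 m and contact force between bracket and the fingers below 0.05 N and linear speed of bracket above 0.25 m/s).
It also fails if it takes over 48 s, if anything falls off the work surface, if the arm or the gripper's body presses on something with over 40 N, if the wrist force passes 120 N, or if a joint passes its speed limit or range.

## Robot

A 6-joint arm with a two-finger parallel gripper is mounted at the origin on the work surface. World frame = base frame: x ahead of the robot, y to its left, z up, the work surface at z = 0. Lengths are in m, angles in degrees, forces in N, time in s.
With the tool pointing down it reaches from about 0.4 to 0.825 m from the base axis. Payload 7 kg.
Tool frame: the origin (TCP) lies between the finger pads; the fingertips stand 25 mm ahead of it and the grasp point (between the pads) lies 6 mm ahead of it; z points along the fingers, y is the line along which they close (so a half turn about z gives the same grasp; the last joint's range is limited). The gripper opens to 88 mm and grips with 3 to 60 N. Pads are 19 mm wide; open, the fingers measure 130 mm over their backs; the gripper's body (78 mm by 193 mm) begins 47 mm behind the grasp point.
Start: joints at [86.58, 20.546, 0.682, 0, -70.136, -16.507], TCP at [0.23, 0.635, 0.252] pointing down, gripper open.
Joint ranges: [-176.03, 176.03], [-82.01, 121.73], [-58.28, 71.71], [-173.87, 95.51], [-174.79, -0.11], [-173.66, 173.66]. Speed limits (degrees/s): [136.94, 136.94, 172.46, 180, 180, 180].

## Interface

Orientations are given as [roll, pitch, yaw] about the fixed x, y, z axes, in that order (R = Rz(yaw) Ry(pitch) Rx(roll)).
In Python, from plant import ctrl gives the robot as it stands.
- The arm moves only by the tool drive_effector, called after "Request:" as a command line: name --argument value ..., lists and objects as JSON in quotes. Schema: {"type":"object","properties":{"increments":{"type":"array","items":{"type":"array","items":{"type":"array","items":{"type":"number"},"minItems":5,"maxItems":5},"minItems":1,"maxItems":8},"minItems":1,"maxItems":1},"only":{"type":"string"},"quiet":{"type":"boolean"},"lines":{"type":"string"}},"required":["increments"],"additionalProperties":false}. increments is a list that holds a single list of rows (three levels of brackets), with 1 to 8 rows, each of 5 numbers: dx, dy, dz in units of 20 mm, then a turn about the tool's z in units of 2 degrees, then the finger opening in m; each row is the pose to reach, as a shift and turn from the pose commanded when the call began, along the tool's axes at that moment; what a row does not reach only later rows make up. A row lasts 1/8 s, in which the tool goes at most 0.0625 m and 10.7 degrees, less where a joint would pass 70% of its speed; a pose out of reach is approached as far as the arm can. The fingers move at their own pace and stop on an object; the grip force is fixed at half the most. Time passes only in rows, so rows that do not move let the fingers close. The tool returns the time, the measured TCP pose, the force, the opening and the grip force at its end. only (a regular expression) keeps the lines of the reply that match it, lines (a string "A,B") keeps lines A to B, and quiet returns only ok. Input that does not fit is refused with a message, and nothing moves.
- ctrl.get_obs(): the state, without advancing time (a new reading comes with each control period).
- ctrl.snapshot(name): name is "scene" or "side" or "wrist"; returns a dict with "frame" (480x640x3 uint8, red, green, blue), "z_map" (480x640 float32, m along the optical axis (not along the pixel's ray), 0 where there is no reading), "fovy" (degrees; the focal length in pixels is half the picture's height over the tangent of half this angle, whatever the lens; pixels are square), "cx", "cy" (the principal point, pixels), "R" (3x3) and "t" (3): a world point X has camera coordinates R X + t; the wrist camera has in their place "T_tool_cam" (4x4, takes a point from camera to tool coordinates, whose origin is the TCP and whose axes are the flange's). Camera axes: x right, y down, z forward; pixel columns grow to the right and rows downward; lengths in m; the calibration is good to about 2 mm. The wrist camera is an equidistant fisheye: a pixel r from the principal point sees the ray r / f radians off the axis. A picture is of the moment at which its call begins: read the wrist's pose just before it.
- ctrl.close_job(): hands the job in; it is judged then, once.
The state is a dict: "clock": time; "joint_pos": joint angles; "qvel": joint speeds; "tau": joint torques, N m; "tool_pos": TCP position; "orientation": TCP orientation; "force": force on the tool from outside, world axes, zero at the start; "moment": the same for the moment, N m; "opening": finger opening in m; "gripper_force": force on a finger pad.
Only numpy, scipy, OpenCV 4.12 (cv2) and the standard library are available. Lean on these libraries where they do the work, as an engineer would, in place of code of your own. Each camera call takes 0.05 s, during which the arm holds its last target. There are 200 camera calls.

## Working session

There is one attempt and no reset: what is moved stays moved. The work goes in short steps, Python scripts to look and compute and a tool call to move; the robot and the scene stay as the last step left them, time stands still between calls to the robot, and variables do not carry over. Pictures are saved under pics/ and viewed, at most 10 in all, crops included, and the job is handed in when it is done.

```bash
ls; mkdir -p pics
```

Create h.py:
```python
import numpy as np, cv2
from plant import ctrl
from scipy.spatial.transform import Rotation as Ro
def cloud(s):
    z=s["z_map"]; f=240/np.tan(np.radians(s["fovy"])/2)
    v,u=np.mgrid[:480,:640]
    P=np.stack([(u-s["cx"])/f*z,(v-s["cy"])/f*z,z],-1)
    W=(P-s["t"])@s["R"]; W[z==0]=np.nan
    return W
```

Run:
```python
from h import *
o=ctrl.get_obs();print(o)
for n in("scene","side"):
    s=ctrl.snapshot(n);cv2.imwrite(f"pics/{n}0.png",s["frame"][...,::-1]);np.savez(f"{n}0.npz",**s)
    print(n,s["fovy"],s["cx"],s["cy"],s["R"],s["t"],(s["z_map"]==0).mean())
```

```text
pics
plant.py
{'clock': 0.0, 'joint_pos': array([ 8.65791351e+01,  2.05891013e+01,  6.33699823e-01, -2.26028904e-02,
       -7.01349213e+01, -1.65077456e+01]), 'qvel': array([-0.03537281,  0.0011395 ,  0.10402223,  0.01717935, -0.11576867,
        0.04202454]), 'tau': array([-2.18263383e-03, -5.82717276e+01,  2.93053025e+01,  6.99723065e+00,
        6.76953845e-03, -1.62989627e-04]), 'tool_pos': array([0.22991858, 0.63415399, 0.25064062]), 'orientation': array([ 1.79907362e+02, -5.29509951e-03, -1.99363036e+01]), 'force': array([-0.04817924,  0.42548998, -0.87881072]), 'moment': array([-0.01953673,  0.0322031 , -0.02120565]), 'gripper_force': 0.0, 'opening': 0.0874851255328302}
scene 45.90230820457658 318.73553343971696 228.1181755223819 [[ 0.75637635  0.65393311  0.01631862]
 [ 0.46325546 -0.51788133 -0.71916153]
 [-0.46183243  0.55151647 -0.69465128]] [-0.38494446 -0.27058574  1.2709991 ] 0.003932291666666666
side 56.64196159469839 326.2226130816673 245.76575834137014 [[ 0.79836409 -0.60191963 -0.01753694]
 [-0.44224625 -0.5663161  -0.69548856]
 [ 0.40869676  0.56300873 -0.71832313]] [-0.53863741  0.28929965  0.71808084] 0.003951822916666667
```

View pics/scene0.png

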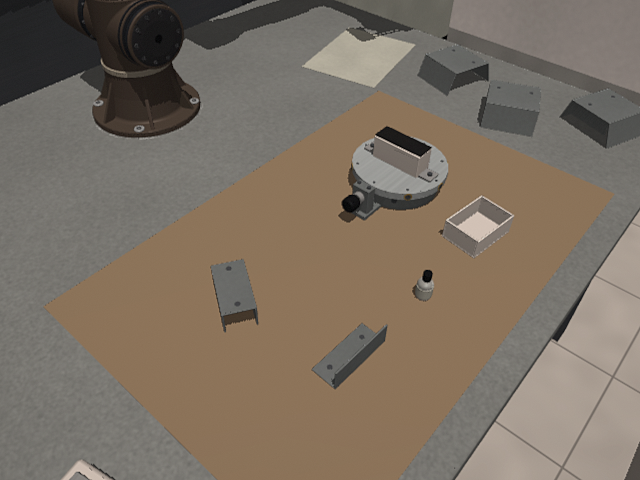

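View pics/side0.png

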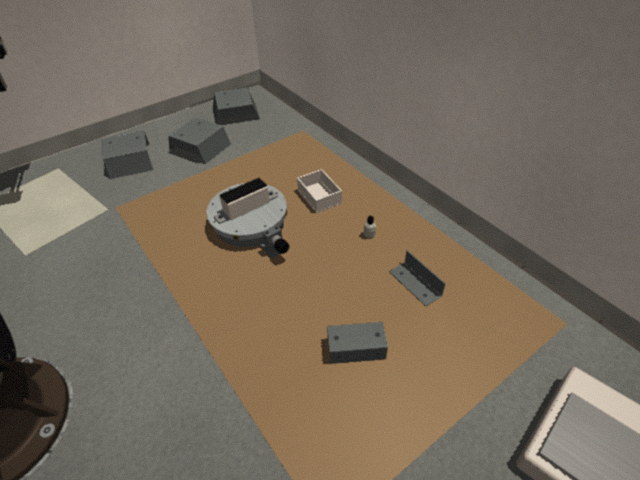

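Run:
```python
from h import *
for n in("scene","side"):
    s=dict(np.load(f"{n}0.npz"));W=cloud(s)
    inb=(np.abs(W[...,0]-0.45)<.6)&(np.abs(W[...,1])<.8)
    for lo,hi in((.032,.048),(.048,.058),(.09,.11)):
        m=(inb&(W[...,2]>lo)&(W[...,2]<hi)).astype(np.uint8)
        k,l,st,c=cv2.connectedComponentsWithStats(m)
        for i in range(1,k):
            if st[i,4]>120:
                p=W[l==i]; r=cv2.minAreaRect(p[:,:2].astype(np.float32)*1000)
                print(n,lo,st[i],c[i].round(),p.mean(0).round(4),np.round(r[0]),np.round(r[1]),round(r[2],1),s["frame"][l==i].mean(0).round())
```

```text
scene 0.032 [422  57  34  26 258] [439.  70.] [0.4266 0.5262 0.0399] [426. 526.] [ 15. 114.] 72.6 [68. 69. 67.]
scene 0.032 [105  93  83  27 601] [146. 107.] [ 0.0535 -0.0327  0.04  ] [ 61. -35.] [174.  66.] 59.9 [49. 41. 35.]
scene 0.032 [567 101  73  33 564] [603. 120.] [0.7996 0.578  0.04  ] [798. 578.] [146.  76.] 17.2 [61. 61. 60.]
scene 0.032 [484 104  54  18 424] [511. 113.] [0.6418 0.4687 0.0399] [640. 468.] [112.  28.] 13.9 [80. 81. 79.]
scene 0.032 [374 176  73  25 438] [409. 193.] [0.6301 0.1033 0.0417] [632. 121.] [145.  41.] 57.6 [92. 90. 86.]
scene 0.032 [341 195  33  18 199] [357. 204.] [0.579  0.0201 0.0411] [582.  22.] [62. 25.] 58.0 [38. 38. 37.]
scene 0.032 [445 196  69  49 577] [479. 220.] [0.7565 0.1312 0.0368] [756. 133.] [104.  72.] 81.6 [142. 132. 124.]
scene 0.032 [ 210  259   47   61 1823] [233. 288.] [ 0.5563 -0.2527  0.041 ] [ 554. -251.] [ 52. 102.] 57.5 [103. 103. 101.]
scene 0.032 [418 276  16  13 135] [425. 282.] [ 0.7653 -0.0489  0.037 ] [765. -47.] [23. 20.] 21.3 [112. 108. 103.]
scene 0.03
[... 2709 characters left out ...]
 178.] 6.2 [146. 147. 141.]
side 0.048 [263 231  26  19 196] [278. 240.] [0.5668 0.0231 0.0533] [567.  29.] [56. 35.] 84.9 [45. 44. 41.]
side 0.048 [ 14 361  16  38 150] [ 23. 379.] [0.0737 0.0115 0.053 ] [70. 11.] [76. 14.] 83.5 [24. 20. 16.]
side 0.048 [ 539  392  101   88 5994] [592. 444.] [ 0.6992 -0.5941  0.0536] [ 701. -601.] [124. 116.] 11.4 [141. 137. 130.]
side 0.048 [  0 400  39  43 280] [ 17. 419.] [ 0.0515 -0.0553  0.0529] [ 50. -54.] [66. 17.] 25.1 [35. 28. 22.]
side 0.09 [220 177  48  31 691] [243. 192.] [0.5678 0.1528 0.0995] [570. 157.] [ 43. 100.] 89.3 [58. 54. 49.]
side 0.09 [  0 368  12  41 307] [  5. 387.] [ 0.0626 -0.0268  0.0985] [ 64. -22.] [66. 10.] 70.6 [19. 15. 12.]
```
Pictures: scene shows bracket at (233,293), turntable (400,165), knob (350,204). Bracket center (0.554,-0.2505), web top. long axis direction: minAreaRect angle 57.5 size (52,102): w along angle 57.5°, so the long axis (h) at 147.5° = -32.5°. Block: (0.571,0.157), size (43,103) angle 89.5: w at ~89.5°, long axis at ~-0.5 (179.5). Block axes same as the station: knob at (0.571?,0.0125). Knob at ~ (0.567-0.574, 0.0225?) Hmm, knob from 144.5 from axis: 0.157-0.1445=0.0125. Good. Use finer measurement via wrist cam later.

The scene view shows the bracket at about (233,290), the block pad at (402,143) and the knob at (350,204). In the side view they are at (357,338), (243,192) and (280,245). Both views agree to about 1 mm: the bracket is at (0.554, -0.2505) with yaw -32.5°, and the block is at (0.571, 0.1565) with yaw about -0.5°. I'll go above the block first for a wrist check.

Add to h.py:
```python
def go(x,y,z,yaw):
    o=ctrl.get_obs();R=Ro.from_euler('xyz',o["orientation"],degrees=True).as_matrix()
    d=R.T@(np.array([x,y,z])-o["tool_pos"]);t=(o["orientation"][2]-yaw+90)%180-90
    print("t",o["clock"],"tcp",o["tool_pos"].round(4),o["orientation"].round(2),"shift",d.round(4),"turn",round(t,2),"open",round(o["opening"],4),"F",o["force"].round(1),o["gripper_force"])
```

```bash
python3 -c "
from h import *
go(.571,.1565,.25,-.5);go(.45,.1565,.25,-.5)"
```

```text
t 0.1 tcp [0.2299 0.6342 0.2507] [ 1.7991e+02 -1.0000e-02 -1.9930e+01] shift [0.4835 0.3328 0.0013] turn -19.43 open 0.0875 F [0.3 0.3 0.1] 0.0
t 0.1 tcp [0.2299 0.6342 0.2507] [ 1.7991e+02 -1.0000e-02 -1.9930e+01] shift [0.3697 0.374  0.0013] turn -19.43 open 0.0875 F [0.3 0.3 0.1] 0.0
```

The rows are not in the units I measure in: shifts go in units of 20 mm and turns go in units of 2 degrees. I convert before sending: 0.483 m is 24.15, 0.42 m is 21, -19.4 degrees is -9.7.

Request:
drive_effector --increments '[[[3,2.08,0,-1.2,0.088],[6,4.16,0,-2.45,0.088],[9,6.25,0,-3.65,0.088],[12,8.32,0,-4.85,0.088],[15,10.4,0,-6.05,0.088],[18,12.5,0,-7.3,0.088],[21,14.5,0,-8.5,0.088],[24.15,16.65,0,-9.7,0.088]]]'

```text
clock: 1.1
tool_pos: [0.5207, 0.2254, 0.2515]
orientation: [-180.0, 0.0, -0.4]
force: [0.9, 1.3, 0.7]
opening: 0.0878
gripper_force: 0.0
```

```bash
python3 -c "
from h import *
go(.571,.1565,.25,-.5)"
```

```text
t 1.1 tcp [0.5207 0.2254 0.2515] [-180.      0.     -0.43] shift [0.0508 0.0685 0.0015] turn 0.07 open 0.0878 F [0.9 1.3 0.7] 0.0
```

Scaled: 0.068 m is 3.4, 0.05 m is 2.5.

Request:
drive_effector --increments '[[[1.25,1.7,0,0,0.088],[2.5,3.4,0,0,0.088],[2.5,3.4,0,0,0.088],[2.5,3.4,0,0,0.088]]]'

```text
clock: 1.6
tool_pos: [0.5691, 0.1585, 0.2511]
orientation: [180.0, 0.0, -0.6]
force: [0.5, 0.9, -0.4]
opening: 0.0877
gripper_force: 0.0
```

Add to h.py:
```python
def wrist(name):
    o=ctrl.get_obs();s=ctrl.snapshot("wrist")
    R=Ro.from_euler('xyz',o["orientation"],degrees=True).as_matrix()
    s["Rw"]=R@s["T_tool_cam"][:3,:3];s["tw"]=R@s["T_tool_cam"][:3,3]+o["tool_pos"]
    cv2.imwrite(f"pics/{name}.png",s["frame"][...,::-1]);np.savez(name+".npz",**s);return s
def wcloud(s):
    f=240/np.tan(np.radians(s["fovy"])/2);v,u=np.mgrid[:480,:640]
    a,b=u-s["cx"],v-s["cy"];r=np.hypot(a,b)+1e-9;th=r/f
    k=np.tan(th)/r; z=s["z_map"]
    W=np.stack([a*k*z,b*k*z,z],-1)@s["Rw"].T+s["tw"];W[z==0]=np.nan;return W
```

Run:
```python
from h import *
s=wrist("w1");go(.571,.1565,.25,-.5);print(s["fovy"],s["tw"],s["T_tool_cam"].round(3))
W=wcloud(s);g=s["frame"].mean(-1)
for lo,hi in((.092,.108),(.044,.056)):
    m=((W[...,2]>lo)&(W[...,2]<hi)).astype(np.uint8)
    k,l,st,c=cv2.connectedComponentsWithStats(m)
    for i in range(1,k):
        if st[i,4]>150:
            p=W[l==i];r=cv2.minAreaRect(p[:,:2].astype(np.float32)*1000)
            print(lo,st[i],p.mean(0).round(4),np.round(r[0],1),np.round(r[1]),round(r[2],1))
```

```text
t 1.65 tcp [0.569  0.159  0.2513] [ 1.7999e+02  3.0000e-02 -5.2000e-01] shift [0.0021 0.0025 0.0013] turn -0.02 open 0.0878 F [-0.1 -0.4 -0.1] 0.0
65.70646984690485 [0.63767503 0.15778964 0.38309756] [[-0.001 -0.968 -0.252  0.068]
 [ 1.    -0.001 -0.     0.   ]
 [ 0.    -0.252  0.968 -0.132]
 [ 0.     0.     0.     1.   ]]
0.092 [ 295  162   52  123 6153] [0.5745 0.1582 0.0985] [572.4 158.2] [ 41. 100.] 89.3
0.044 [514  19  16  16 173] [ 0.7631 -0.0421  0.0519] [763.9 -43.3] [14. 13.] 89.7
0.044 [  224   114   222   184 21721] [0.5796 0.1572 0.0491] [571.9 158.1] [180. 181.] 51.7
0.044 [   0  118   59  123 4482] [0.6204 0.5005 0.0519] [622.1 517.6] [111. 108.] 22.7
0.044 [449 201  33  27 766] [0.5717 0.0186 0.0511] [570.7  18.8] [26. 34.] 1.1
```

View pics/w1.png

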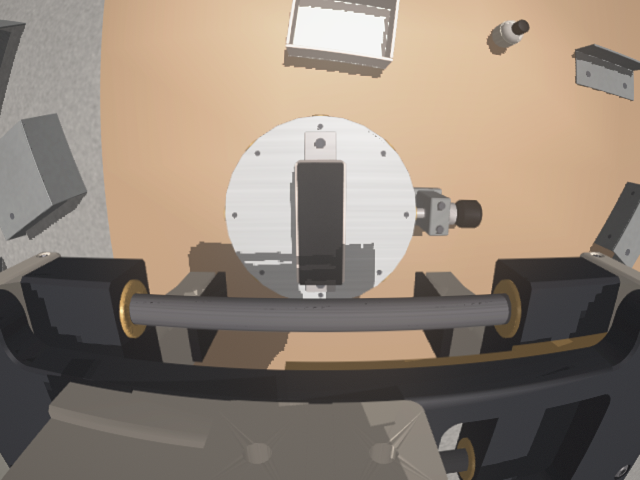

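The wrist view shows the pad centred at about (320,223) and the knob at (467,214). That puts the block at (0.572, 0.158) with yaw -0.7°. Next I go above the bracket.

```bash
python3 -c "
from h import *
go(.554,-.2505,.2,-32.5)"
```

```text
t 1.65 tcp [0.569  0.159  0.2513] [ 1.7999e+02  3.0000e-02 -5.2000e-01] shift [-0.0112  0.4096  0.0513] turn 31.98 open 0.0878 F [-0.1 -0.4 -0.1] 0.0
```

Scaled: 0.4096 m is 20.48, 0.358 m is 17.9, 32 degrees is 16.

Request:
drive_effector --increments '[[[-0.07,2.56,0,2,0.088],[-0.15,5.12,0.5,4,0.088],[-0.2,7.7,1,6,0.088],[-0.28,10.25,1.5,8,0.088],[-0.35,12.8,2,10,0.088],[-0.42,15.35,2.5,12,0.088],[-0.5,17.9,2.5,14,0.088],[-0.55,20.48,2.5,16,0.088]]]'

```text
clock: 2.65
tool_pos: [0.5547, -0.2511, 0.2017]
orientation: [-180.0, -0.0, -32.5]
force: [1.4, 0.5, 0.7]
opening: 0.0871
gripper_force: 0.0
```

Request:
drive_effector --increments '[[[0,0,0,0,0.088],[0,0,0,0,0.088]]]'

```text
clock: 2.9
tool_pos: [0.5546, -0.25, 0.2015]
orientation: [-180.0, 0.0, -32.5]
force: [-0.0, 0.7, -1.2]
opening: 0.0878
gripper_force: 0.0
```

Run:
```python
from h import *
s=wrist("w2");go(.554,-.2505,.2,-32.5)
W=wcloud(s)
m=((W[...,2]>.036)&(W[...,2]<.048)).astype(np.uint8)
k,l,st,c=cv2.connectedComponentsWithStats(m)
for i in range(1,k):
    if st[i,4]>150:
            p=W[l==i];r=cv2.minAreaRect(p[:,:2].astype(np.float32)*1000)
            print(st[i],p.mean(0).round(4),np.round(r[0],1),np.round(r[1]),round(r[2],1))
```

```text
t 2.95 tcp [ 0.5548 -0.2496  0.2017] [-179.99   -0.    -32.44] shift [-0.0002  0.0012  0.0016] turn 0.06 open 0.0878 F [ 0.4  0.6 -0.7] 0.0
[ 99  11 100  77 458] [ 0.7663 -0.2112  0.0383] [ 766.7 -208.6] [109.   5.] 88.0
[ 288  164   66  120 7536] [ 0.5569 -0.2516  0.0409] [ 555.4 -250.5] [ 52. 100.] 57.6
```

Scaled: 0.001 m is 0.05, 0.168 m is 8.4.

Request:
drive_effector --increments '[[[0.05,0.05,2.5,0,0.088],[0.05,0.05,5,0,0.088],[0.05,0.05,7,0,0.088],[0.05,0.05,8.4,0,0.088],[0.05,0.05,8.4,0,0.088],[0.05,0.05,8.4,0,0.06],[0.05,0.05,8.4,0,0.045],[0.05,0.05,8.4,0,0.045]]]'

```text
clock: 3.95
tool_pos: [0.5555, -0.2521, 0.0348]
orientation: [-179.9, -0.1, -32.5]
force: [-0.1, 0.5, 0.1]
opening: 0.0633
gripper_force: 0.0
```

Request:
drive_effector --increments '[[[0,0,0,0,0.045],[0,0,0,0,0.045],[0,0,0,0,0.045],[0,0,0,0,0.045]]]'

```text
clock: 4.45
tool_pos: [0.5552, -0.2523, 0.0342]
orientation: [-180.0, -0.0, -32.5]
force: [0.1, 1.1, 5.4]
opening: 0.0519
gripper_force: 30.0
```

Gripped at 52 mm and 30 N. Now lift, and work out the transfer.

Request:
drive_effector --increments '[[[0,0,-2,0,0.045],[0,0,-4.5,0,0.045],[0,0,-7,0,0.045],[0,0,-8,0,0.045],[0,0,-8,0,0.045]]]'

```text
clock: 5.08
tool_pos: [0.5556, -0.2523, 0.1953]
orientation: [-179.9, -0.2, -32.5]
force: [0.1, -0.2, -1.8]
opening: 0.052
gripper_force: 30.0
```

```bash
python3 -c "
from h import *
go(.572,.1577,.195,-.6)"
```

```text
t 5.075 tcp [ 0.5556 -0.2523  0.1953] [-179.91   -0.18  -32.53] shift [-2.067e-01 -3.545e-01  2.000e-04] turn -31.93 open 0.052 F [ 0.1 -0.2 -1.8] 29.999720714986324
```

Scaled: -0.3545 m is -17.725, -0.31 m is -15.5, -32 degrees is -16.

Request:
drive_effector --increments '[[[-1.3,-2.215,0,-2,0.045],[-2.6,-4.43,0,-4,0.045],[-3.875,-6.65,0,-6,0.045],[-5.17,-8.865,0,-8,0.045],[-6.45,-11.08,0,-10,0.045],[-7.75,-13.3,0,-12,0.045],[-9.05,-15.5,0,-14,0.045],[-10.335,-17.725,0,-16,0.045]]]'

```text
clock: 6.08
tool_pos: [0.5702, 0.1592, 0.1917]
orientation: [179.9, 0.1, -0.4]
force: [0.5, -0.7, -1.1]
opening: 0.0518
gripper_force: 30.0
```

Request:
drive_effector --increments '[[[0,0,0,0,0.045],[0,0,0,0,0.045],[0,0,0,0,0.045]]]'

```text
clock: 6.45
tool_pos: [0.5709, 0.1568, 0.1929]
orientation: [180.0, 0.1, -0.6]
force: [-0.3, -0.8, -1.4]
opening: 0.0515
gripper_force: 30.0
```

Run:
```python
from h import *
s=wrist("w3");go(.572,.1577,.195,-.6)
def rep(W,n,bands):
  for lo,hi in bands:
    m=((W[...,2]>lo)&(W[...,2]<hi)&(np.hypot(W[...,0]-.572,W[...,1]-.158)<.12)).astype(np.uint8)
    k,l,st,c=cv2.connectedComponentsWithStats(m)
    for i in range(1,k):
        if st[i,4]>150:
            p=W[l==i];r=cv2.minAreaRect(p[:,:2].astype(np.float32)*1000)
            print(n,lo,st[i],p.mean(0).round(4),np.round(r[0],1),np.round(r[1]),round(r[2],1))
rep(wcloud(s),"w",((.044,.056),(.09,.106),(.19,.215)))
for n in("scene","side"):
    s=ctrl.snapshot(n);cv2.imwrite(f"pics/{n}1.png",s["frame"][...,::-1]);rep(cloud(s),n,((.09,.106),(.19,.215)))
```

```text
t 6.5 tcp [0.571  0.1567 0.1931] [ 1.7998e+02  4.0000e-02 -6.2000e-01] shift [ 0.001  -0.001  -0.0019] turn -0.02 open 0.0516 F [-0.5  0.1 -0. ] 29.999726973474026
w 0.044 [  204   111   266   169 17782] [0.6079 0.1569 0.0492] [597.7 144.5] [209. 130.] 89.9
w 0.09 [ 286  170   64   29 1828] [0.6135 0.1576 0.0983] [613.  157.8] [40. 18.] 89.4
w 0.19 [  244   196   153   102 14337] [0.6025 0.1564 0.1994] [600.6 156.6] [59. 39.] 89.8
w 0.19 [209 287  32  10 239] [0.5834 0.1938 0.1945] [582.9 193.2] [13.  3.] 87.0
w 0.19 [400 287  32  10 241] [0.5826 0.1194 0.1945] [581.9 120.2] [13.  3.] 89.6
w 0.19 [ 233  330  175   31 4847] [0.5642 0.1569 0.202 ] [566.3 156.9] [60. 22.] 89.3
scene 0.09 [375 126  57  35 899] [0.5746 0.1523 0.0979] [571.7 156.3] [100.  44.] 0.4
scene 0.19 [389  76  53  38 759] [0.5935 0.1494 0.1996] [596.2 150.6] [94. 54.] 77.1
side 0.09 [220 177  48  30 690] [0.5678 0.1529 0.0996] [569.9 156.8] [ 42. 100.] 89.1
side 0.19 [207 148  31  23 379] [0.5358 0.1509 0.2009] [538.8 156.4] [56. 42.] 89.3
```

View pics/w3.png

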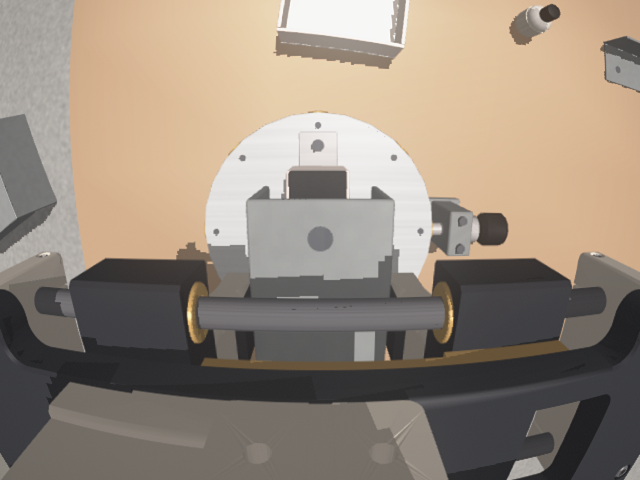

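The wrist view shows the held bracket at (320,240) and the pad end at (318,185). The bracket is 1 mm low in y and about 1.5 mm short in x relative to the block. I'll correct that and lower to just above the pad.

Scaled: 0.0015 m is 0.075, 0.052 m is 2.6.

Request:
drive_effector --increments '[[[0.075,-0.05,1,0,0.045],[0.075,-0.05,2,0,0.045],[0.075,-0.05,2.6,0,0.045],[0.075,-0.05,2.6,0,0.045],[0.075,-0.05,2.6,0,0.045]]]'

```text
clock: 7.22
tool_pos: [0.5732, 0.1589, 0.1423]
orientation: [-180.0, -0.1, -0.5]
force: [0.2, -0.3, -0.5]
opening: 0.0521
gripper_force: 30.0
```

Run:
```python
from h import *
s=wrist("w4");go(.572,.1577,.0955,-.6);W=wcloud(s);zt=np.nanmedian(W[230:270,270:360,2]);print("webtop",zt)
for lo,hi in((.092,.106),(zt-.006,zt+.006)):
    m=((W[...,2]>lo)&(W[...,2]<hi)&(np.hypot(W[...,0]-.572,W[...,1]-.158)<.12)).astype(np.uint8)
    k,l,st,c=cv2.connectedComponentsWithStats(m)
    for i in range(1,k):
        if st[i,4]>300:
            p=W[l==i];r=cv2.minAreaRect(p[:,:2].astype(np.float32)*1000)
            print(lo,st[i],np.round(r[0],1),np.round(r[1]),round(r[2],1))
```

```text
t 7.275 tcp [0.5732 0.159  0.1424] [-1.7997e+02 -7.0000e-02 -5.2000e-01] shift [-0.0012  0.0014  0.0469] turn 0.08 open 0.0514 F [-0.2 -0.4 -0.3] 29.99970719218254
webtop 0.14906946069239674
0.092 [ 281  182   82   17 1287] [618.2 157.8] [40.  8.] 89.7
0.14306946069239673 [  244   197   153   101 14269] [603.  158.6] [59. 39.] 89.4
0.14306946069239673 [ 250  331  141   30 3932] [565.7 159.1] [53. 17.] 89.0
```

Scaled: 0.016 m is 0.8, 0.012 m is 0.6.

Request:
drive_effector --increments '[[[0,0.03,0.2,0,0.045],[0,0.03,0.4,0,0.045],[0,0.03,0.6,0,0.045],[0,0.03,0.8,0,0.045],[0,0.03,0.8,0,0.045]]]'

```text
clock: 7.9
tool_pos: [0.5725, 0.1582, 0.1251]
orientation: [180.0, 0.0, -0.5]
force: [0.1, -0.1, -1.2]
opening: 0.0518
gripper_force: 30.0
```

No contact with the flanges 9 mm past the pad top, so I continue down.

Request:
drive_effector --increments '[[[0,0,0.3,0,0.045],[0,0,0.6,0,0.045],[0,0,0.9,0,0.045],[0,0,1.15,0,0.045],[0,0,1.3,0,0.045],[0,0,1.4,0,0.045],[0,0,1.4,0,0.045]]]'

```text
clock: 8.78
tool_pos: [0.5727, 0.1583, 0.0975]
orientation: [180.0, 0.0, -0.5]
force: [-0.6, -0.1, -1.6]
opening: 0.0519
gripper_force: 30.0
```

Request:
drive_effector --increments '[[[0,0,0.05,0,0.045],[0,0,0.1,0,0.045],[0,0,0.1,0,0.045]]]'

```text
clock: 9.15
tool_pos: [0.5727, 0.1583, 0.0956]
orientation: [-180.0, 0.0, -0.5]
force: [0.5, -1.0, -2.1]
opening: 0.0517
gripper_force: 30.0
```

Scaled: 0.001 m is 0.05.

Request:
drive_effector --increments '[[[0,0,0.05,0,0.045],[0,0,0.05,0,0.045]]]'

```text
clock: 9.4
tool_pos: [0.5728, 0.1583, 0.0952]
orientation: [-180.0, -0.0, -0.5]
force: [-3.7, -0.7, 5.1]
opening: 0.0521
gripper_force: 30.0
```

Request:
drive_effector --increments '[[[0,0,0.05,0,0.045],[0,0,0.05,0,0.045]]]'

```text
clock: 9.65
tool_pos: [0.5729, 0.1583, 0.0951]
orientation: [-180.0, -0.1, -0.5]
force: [-5.5, -1.0, 13.6]
opening: 0.0517
gripper_force: 30.0
```

Seated, with 13 N up on the tool and no further travel. Now open, rise and check.

Request:
drive_effector --increments '[[[0,0,0,0,0.06],[0,0,0,0,0.075],[0,0,0,0,0.08],[0,0,0,0,0.08],[0,0,-1,0,0.08],[0,0,-3,0,0.08],[0,0,-5,0,0.08],[0,0,-5,0,0.08]]]'

```text
clock: 10.65
tool_pos: [0.5745, 0.1591, 0.1972]
orientation: [-179.8, -0.3, -0.5]
force: [-1.0, -0.4, -0.4]
opening: 0.0796
gripper_force: 0.0
```

Run:
```python
from h import *
s=wrist("w5");go(.572,.0125,.195,-90)
def rep(W,n,bands):
  for lo,hi in bands:
    m=((W[...,2]>lo)&(W[...,2]<hi)&(np.hypot(W[...,0]-.572,W[...,1]-.1)<.18)).astype(np.uint8)
    k,l,st,c=cv2.connectedComponentsWithStats(m)
    for i in range(1,k):
        if st[i,4]>100:
            p=W[l==i];r=cv2.minAreaRect(p[:,:2].astype(np.float32)*1000)
            print(n,lo,st[i],p.mean(0).round(4),np.round(r[0],1),np.round(r[1]),round(r[2],1))
rep(wcloud(s),"w",((.094,.110),(.044,.056)))
for n in("scene","side"):
    s=ctrl.snapshot(n);cv2.imwrite(f"pics/{n}2.png",s["frame"][...,::-1]);rep(cloud(s),n,((.094,.110),))
```

```text
t 10.7 tcp [0.5734 0.1587 0.1951] [-1.799e+02 -1.500e-01 -5.300e-01] shift [-0.      0.1462 -0.0002] turn 89.47 open 0.0799 F [-0.5 -0.3 -0.6] 0.0
w 0.094 [ 280  176   84  122 9822] [0.5841 0.1583 0.1019] [582.1 158.3] [52. 80.] 89.5
w 0.044 [  209   117   262   181 23152] [0.5939 0.157  0.0492] [590.7 144.7] [209. 144.] 89.5
w 0.044 [471 219  38  32 969] [0.5722 0.0184 0.0511] [570.2  18.4] [27. 35.] 1.3
w 0.044 [292 332  61   5 194] [0.4855 0.159  0.0489] [484.4 158.6] [52.  6.] 89.8
scene 0.094 [ 372  123   62   38 1130] [0.5742 0.1534 0.1015] [571.1 157.3] [103.  58.] 0.5
side 0.094 [217 174  53  34 873] [0.568  0.1536 0.1032] [570.1 157.8] [ 57. 101.] 89.2
```

View pics/w5.png

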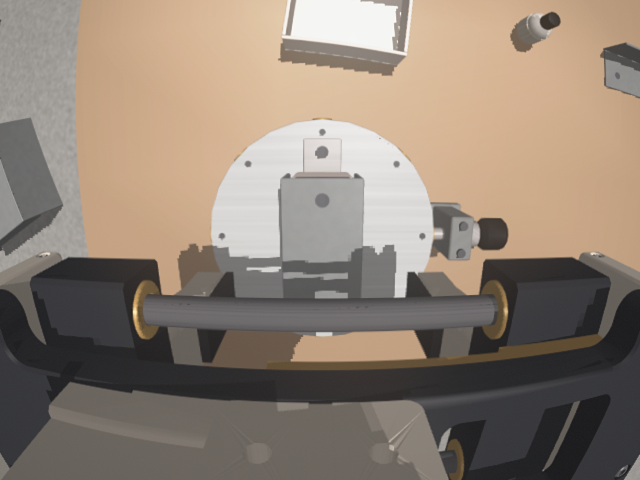

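The wrist view shows the bracket level and centred on the block, around (321,235), with its top at about 0.102 m, so it is fully seated. The knob is at (492,233). I'll check the wrist joint for the 90° turn.

```bash
python3 -c "
from h import *
print(ctrl.get_obs()['joint_pos'].round(1)); go(.572,.0125,.195,-90.5)"
```

```text
[ 34.3  15.5 -14.6  -0.  -60.   55.2]
t 10.8 tcp [0.5722 0.1581 0.1929] [ 1.7999e+02  5.0000e-02 -5.4000e-01] shift [ 0.0011  0.1456 -0.0021] turn 89.96 open 0.08 F [-0.3 -0.8  0.3] 0.0
```

Request:
drive_effector --increments '[[[0,1.5,0,5,0.08],[0,3,0,10,0.08],[0,4.5,0,15,0.08],[0,6,0,20,0.08],[0,7.3,0,25,0.08],[0,7.3,0,30,0.08],[0,7.3,0,35,0.08],[0,7.3,0,40,0.08]]]'

```text
clock: 11.8
tool_pos: [0.5707, 0.0119, 0.1921]
orientation: [179.9, -0.0, -80.9]
force: [-0.8, 0.2, 0.2]
opening: 0.0801
gripper_force: 0.0
```

Request:
drive_effector --increments '[[[0,0,0,5,0.07],[0,0,0,5,0.07],[0,0,0,5,0.07]]]'

```text
clock: 12.18
tool_pos: [0.5711, 0.0122, 0.1929]
orientation: [179.9, -0.0, -90.3]
force: [1.0, -0.0, -0.2]
opening: 0.0698
gripper_force: 0.0
```

Run:
```python
from h import *
print(ctrl.get_obs()['joint_pos'].round(1))
s=wrist("w6");go(.572,.0125,.036,-90.5);W=wcloud(s)
m=(s["frame"].max(-1)<60)&(np.hypot(W[...,0]-.572,W[...,1]-.013)<.03)&(W[...,2]>.03)&(W[...,2]<.06)
p=W[m];print(m.sum(),p.min(0),p.max(0),np.percentile(p,[2,50,98],axis=0))
```

```text
[ 20.8  13.5 -17.4  -0.  -59.2 -21.1]
t 12.225 tcp [0.5711 0.0122 0.193 ] [ 1.7995e+02 -2.0000e-02 -9.0350e+01] shift [-0.0003 -0.001   0.157 ] turn 0.15 open 0.0706 F [ 0.1  0.7 -0.1] 0.0Traceback (most recent call last):
  File "<stdin>", line 5, in <module>
    return umr_minimum(a, axis, None, out, keepdims, initial, where)
ValueError: zero-size array to reduction operation minimum which has no identity
```

View pics/w6.png

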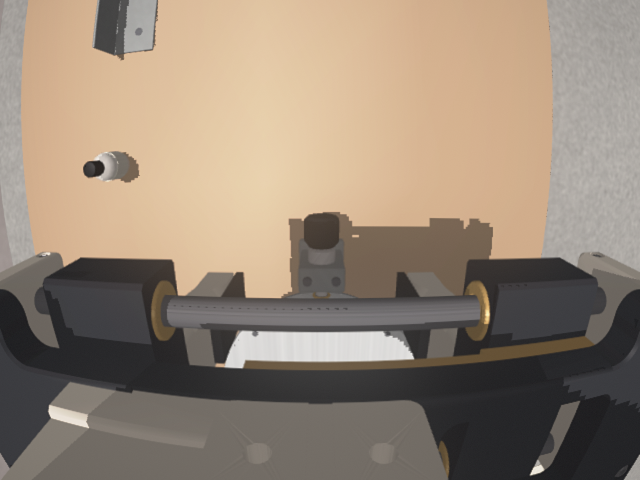

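The wrist view shows the black knob at about (321,230), between the open fingers.

Run:
```python
from h import *
s=dict(np.load("w6.npz"));W=wcloud(s)
for v in range(208,272,6): print(v,W[v,321].round(4),s["frame"][v,321])
for u in range(296,348,6): print(u,W[230,u].round(4),s["frame"][230,u])
```

```text
208 [ 0.5708  0.003  -0.0008] [225 195 160]
214 [0.571  0.0013 0.036 ] [80 68 59]
220 [0.5711 0.0024 0.0534] [79 69 61]
226 [0.5711 0.0067 0.0548] [72 62 53]
232 [0.5711 0.0112 0.055 ] [71 61 53]
238 [0.5711 0.0162 0.0537] [67 58 51]
244 [0.5712 0.0209 0.0539] [66 58 51]
250 [0.5712 0.0281 0.0456] [99 92 89]
256 [0.5712 0.031  0.0521] [117 110 108]
262 [0.5712 0.0362 0.051 ] [118 112 108]
268 [0.5713 0.0383 0.0591] [91 88 85]
296 [ 0.5935  0.0229 -0.0006] [127 107  89]
302 [5.88e-01 2.27e-02 3.00e-04] [128 108  91]
308 [0.581  0.0108 0.0504] [74 64 55]
314 [0.5764 0.0102 0.053 ] [72 63 54]
320 [0.5719 0.0097 0.0551] [72 62 54]
326 [0.5674 0.0099 0.0544] [70 61 53]
332 [0.5628 0.0102 0.053 ] [69 60 52]
338 [0.5579 0.0123 0.0448] [70 60 52]
344 [ 0.5502  0.0231 -0.    ] [121 103  85]
```

Request:
drive_effector --increments '[[[0,0,2.5,0,0.07],[0,0,5,0,0.07],[0,0,6.75,0,0.07],[0,0,7.85,0,0.07],[0,0,7.85,0,0.07],[0,0,7.85,0,0.04],[0,0,7.85,0,0.02],[0,0,7.85,0,0.02]]]'

```text
clock: 13.22
tool_pos: [0.5719, 0.0125, 0.0376]
orientation: [-179.9, 0.0, -90.5]
force: [-0.5, 0.1, 0.8]
opening: 0.0458
gripper_force: 0.0
```

Request:
drive_effector --increments '[[[0,0,0,0,0.02],[0,0,0,0,0.02],[0,0,0,0,0.02],[0,0,0,0,0.02],[0,0,0,0,0.02]]]'

```text
clock: 13.85
tool_pos: [0.57, 0.0122, 0.0366]
orientation: [179.9, -0.0, -90.5]
force: [-5.4, 1.5, 5.8]
opening: 0.0266
gripper_force: 30.0
```

I placed the grasp point 11 mm too low: it sits 6 mm below the TCP, not above it. I'll reopen, rise and regrip.

Scaled: -0.011 m is -0.55.

Request:
drive_effector --increments '[[[0,0,0,0,0.05],[0,0,0,0,0.05],[0,0,0,0,0.05],[0,0,-0.55,0,0.05],[0,0,-0.55,0,0.05],[0,0,-0.55,0,0.02],[0,0,-0.55,0,0.02],[0,0,-0.55,0,0.02]]]'

```text
clock: 14.85
tool_pos: [0.57, 0.0121, 0.0472]
orientation: [179.8, -0.0, -90.6]
force: [-3.8, 2.7, 6.2]
opening: 0.0268
gripper_force: 30.0
```

Request:
drive_effector --increments '[[[0,0,0,0,0.02],[0,0,0,0,0.02],[0,0,0,0,0.02]]]'

```text
clock: 15.22
tool_pos: [0.57, 0.0121, 0.0472]
orientation: [179.9, -0.0, -90.5]
force: [-5.6, 1.8, 3.8]
opening: 0.0266
gripper_force: 30.0
```

Request:
drive_effector --increments '[[[0.1,0,0,0,0.02],[0.2,0,0,0,0.02],[0.3,0,0,0,0.02],[0.3,0,0,0,0.02]]]'

```text
clock: 15.72
tool_pos: [0.57, 0.0071, 0.0472]
orientation: [179.9, 0.0, -90.6]
force: [-7.8, 8.4, 3.5]
opening: 0.027
gripper_force: 30.0
```

Request:
drive_effector --increments '[[[0.1,0,0,0,0.02],[0.2,0,0,0,0.02],[0.3,0,0,0,0.02],[0.3,0,0,0,0.02]]]'

```text
clock: 16.23
tool_pos: [0.57, 0.0017, 0.0472]
orientation: [179.9, 0.1, -90.6]
force: [-7.9, 11.3, 4.7]
opening: 0.0267
gripper_force: 30.0
```

Request:
drive_effector --increments '[[[0.025,0,0,0,0.02],[0.05,0,0,0,0.02],[0.05,0,0,0,0.02]]]'

```text
clock: 16.6
tool_pos: [0.57, 0.0009, 0.0472]
orientation: [179.9, 0.1, -90.5]
force: [-8.0, 12.8, 6.1]
opening: 0.0269
gripper_force: 30.0
```

Request:
drive_effector --increments '[[[0.05,0,0,0,0.02],[0.05,0,0,0,0.02],[0.05,0,0,0,0.02]]]'

```text
clock: 16.98
tool_pos: [0.5699, -0.0, 0.0472]
orientation: [179.9, 0.1, -90.5]
force: [-8.1, 12.9, 5.9]
opening: 0.0271
gripper_force: 30.0
```

Request:
drive_effector --increments '[[[0.035,0,0,0,0.02],[0.035,0,0,0,0.02],[0.035,0,0,0,0.02]]]'

```text
clock: 17.35
tool_pos: [0.5699, -0.0001, 0.0472]
orientation: [179.9, 0.1, -90.5]
force: [-8.6, 15.7, 5.7]
opening: 0.0269
gripper_force: 30.0
```

Run:
```python
from h import *
s=wrist("w7");W=wcloud(s)
c=ctrl.snapshot("side");cv2.imwrite("pics/side7.png",cv2.resize(c["frame"][130:290,180:420,::-1],None,fx=3,fy=3));s0=dict(np.load("w6.npz"))
for v in range(200,290,6): print(v,W[v,321].round(4),s["frame"][v,321])
for n in ("scene","side"):
    c=ctrl.snapshot(n);W=cloud(c)
    m=((W[...,2]>.094)&(W[...,2]<.11)&(np.abs(W[...,0]-.572)<.08)&(np.abs(W[...,1]-.16)<.05)&(c["frame"].max(-1)<150))
    r=cv2.minAreaRect(W[m][:,:2].astype(np.float32)*1000);print(n,r,np.median(W[m][:,2]))
```

```text
200 [ 0.57   -0.0394  0.    ] [234 209 169]
206 [ 0.57   -0.0362 -0.0009] [234 209 170]
212 [ 0.57   -0.0334  0.    ] [234 208 169]
218 [ 5.701e-01 -3.030e-02 -2.000e-04] [234 207 169]
224 [ 0.5701 -0.027  -0.0014] [233 207 168]
230 [ 5.701e-01 -2.420e-02 -4.000e-04] [213 176 144]
236 [ 0.5702 -0.0209 -0.0013] [138 116  95]
242 [ 5.702e-01 -1.800e-02 -4.000e-04] [136 115  95]
248 [ 0.5702 -0.0148 -0.0006] [135 114  94]
254 [ 5.703e-01 -1.180e-02 -3.000e-04] [133 112  92]
260 [ 5.703e-01 -8.600e-03 -2.000e-04] [132 112  92]
266 [nan nan nan] [131 111  92]
272 [ 0.5703 -0.0017 -0.0012] [130 110  91]
278 [ 0.5704 -0.011   0.0314] [64 55 49]
284 [ 0.5705 -0.0111  0.0384] [54 48 44]
scene ((571.429443359375, 158.11019897460938), (57.429298400878906, 101.82938385009766), 88.38919830322266) 0.10214490135849368
side ((559.75341796875, 157.80833435058594), (56.30284881591797, 79.17031860351562), 89.31741333007812) 0.10404593654505698
```

View pics/w7.png

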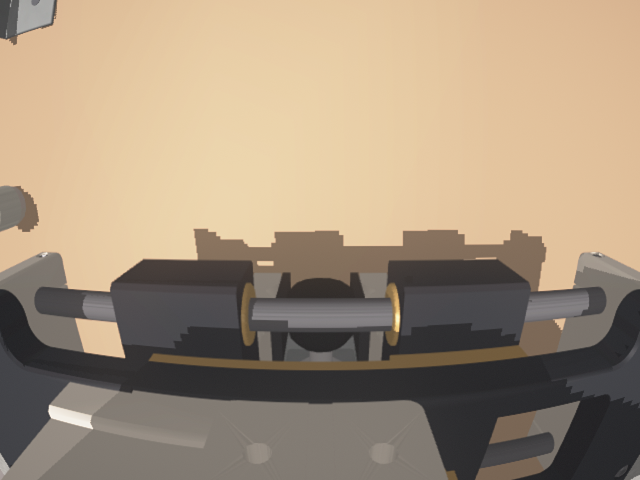

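View pics/side7.png

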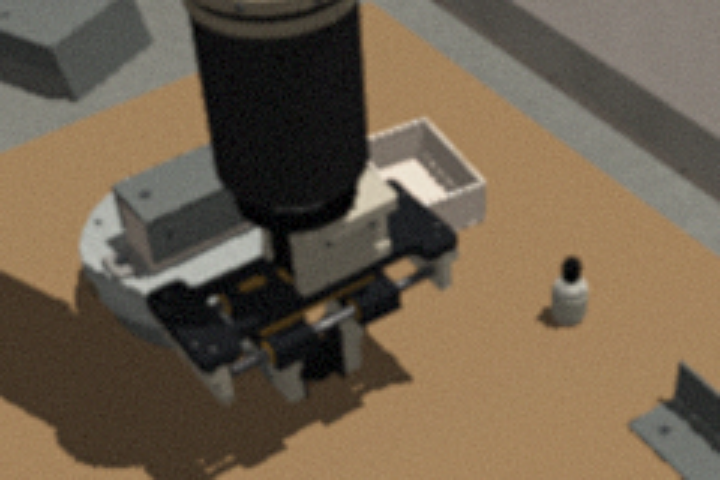

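The wrist view shows the knob held between the pads at (320,310), with its face about 12 mm further out. The side view shows the bracket still seated. The last 0.7 mm commanded moved the tool only 0.1 mm while the force rose, so the plunger is at its stop. A short hold, then hand in.

Request:
drive_effector --increments '[[[0.025,0,0,0,0.02],[0.025,0,0,0,0.02],[0.025,0,0,0,0.02],[0.025,0,0,0,0.02],[0.025,0,0,0,0.02],[0.025,0,0,0,0.02]]]'

```text
clock: 18.3
tool_pos: [0.5699, -0.0002, 0.0472]
orientation: [179.9, 0.2, -90.5]
force: [-8.8, 19.4, 5.1]
opening: 0.0262
gripper_force: 30.0
```

```bash
python3 -c "
from h import *
print(ctrl.close_job())"
```

```text
the job is handed in; nothing more can be done
None
```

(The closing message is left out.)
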